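Register a carving blank and hold the recessed teach button

ROBOT

A 6-joint arm with a two-finger parallel gripper is mounted at the origin on the work surface. World frame = base frame: x ahead of the robot, y to its left, z up, the work surface at z = 0. Lengths are in m, angles in rad, forces in N, time in s.
With the tool pointing down it reaches from about 0.35 to 0.875 m from the base axis. Payload 4.2 kg.
Tool frame: the origin (TCP) lies midway between the tips of the shut fingers; the grasp point (between the pads) lies 19 mm behind it; z points along the fingers, y is the line along which they close (so a half turn about z gives the same grasp; the last joint's range is limited). The gripper opens to 87 mm and grips with 3 to 60 N. Pads are 19 mm wide; open, the fingers measure 117 mm over their backs; the gripper's body (75 mm by 190 mm) begins 51 mm behind the grasp point.
Start: joints at [1.569, 0.385, 0.008, 0, -1.194, -0.259], TCP at [0.161, 0.604, 0.223] pointing down, gripper open.
Joint ranges: [-3.14, 3.14], [-1.21, 2.06], [-1.07, 1.41], [-3.16, 2.05], [-2.99, -0.16], [-3.1, 3.1]. Speed limits (rad/s): [2.79, 2.79, 3.14, 3.14, 3.14, 3.14].

INTERFACE

Orientations are given as a rotation vector (axis times angle).
In Python, from bench import ctrl gives the robot as it stands.
- The arm moves only by the tool play_rows, never from a script. Its argument "targets" is a list of rows, each a list of 3 entries, a list of its own where there are three numbers: the shift along the tool's x, y, z in m, then the turn, a rotation vector about the tool's x, y, z in rad, then the finger opening in m, from 0 to 0.087. A call has 1 to 5 rows; each row shifts and turns the commanded pose from where the row before left it, along the tool's axes as they then stand; what a row does not reach is not made up. A row lasts 1/10 s, in which the tool goes at most 50 mm and 8.59 degrees, less where a joint would pass 70% of its speed; a pose out of reach is approached as far as the arm can. A call is refused whole if a number of a shift passes 0.05 or a number of a turn 0.15, either way. A call with a gripper value outside its range is refused whole. The fingers move at their own pace and stop on an object; "squeeze" is the grip in N (left out, the last holds). Time passes only in rows, so rows that do not move let the fingers close. It gives the time, the measured TCP pose, the force, the opening and the grip force at its end, in the units of the state.
- ctrl.read_state(): the state, without advancing time (a new reading comes with each control period).
- ctrl.capture(name): name is "scene" or "top" or "wrist"; returns a dict with "frame" (400x640x3 uint8, red, green, blue), "fx", "fy", "cx", "cy" (pixels), "R" (3x3) and "t" (3): a world point X has camera coordinates R X + t. Camera axes: x right, y down, z forward; pixel columns grow to the right and rows downward; lengths in m; the calibration is good to about 2 mm. A picture is of the moment at which its call begins. There is no depth.
- ctrl.hand_in(): hands the job in; it is judged then, once.
The state is a dict: "time_s": time; "joint_positions": joint angles; "qvel": joint speeds; "joint_efforts": joint torques, N m; "tcp_pos": TCP position; "orientation": TCP orientation; "wrist_force": force on the tool from outside, world axes, zero at the start; "ft_torque": the same for the moment, N m; "opening": opening from 0.0 (shut) to 1.0 (fully open); "finger_force": force on a finger pad.
Only numpy, scipy, OpenCV 4.12 (cv2) and the standard library are available. Lean on these libraries where they do the work, as an engineer would, in place of code of your own. Each camera call takes 0.05 s, during which the arm holds its last target. There are 200 camera calls.

TASK

Push the pale wooden blank on the jig board fully home against both aluminium stops, its long side flat on the long fence and its end on the end stop. Only then draw the orange-handled stylus from the tool block, reach it down through the yellow-ringed hole in the top of the grey control box, press the red button recessed in there fully down without forcing it, and finish while still holding it down with the stylus in the gripper. Leave the blank home, the gouges standing in the block and the other things on the bench where they are.

Things in the scene. Friction and masses are not known exactly. Their poses are not given: they have to be found in the camera images.
- jig: Fixed dark brown plywood board 200 (x) x 260 (y) x 12 mm; origin: centre of its underside, on the table. Aluminium stops rise 14 mm above it: long fence, 15 mm thick, y -90 to 100 mm, inner face (to -x) at jig x = +85 mm; end stop, 15 mm thick, x -10 to 80 mm, inner face (to -y) at jig y = +115 mm. Pose varies.
- blank: Pale wooden bar 45 (x) x 150 (y) x 26 mm tall, about 0.12 kg, loose on the jig board, turned up to 0.3 rad; a dark line along its length. Origin: centre of its underside. Fully home: origin at jig x = +62.5, y = +40, z = 12 mm, its y axis along the jig y.
- toolblock: Fixed dark wood block 150 (x) x 50 (y) x 50 mm tall; origin at the centre of its underside. Three 10 mm through holes in a row along its x, 52 mm apart, one at its centre; the stylus and two gouges stand in them, in any order.
- stylus: Blunt stylus, 108 mm long, 50 g, upright in the tool block: steel rod 7 mm in diameter, 48 mm long, below; orange round handle 18 mm in diameter, 60 mm long, above, its shoulder resting on the block top 50 mm above the table. Origin: the tip of the rod (2 mm above the table at the start); z up its axis to the handle. Gouges beside it: green and black handles.
- stylus_grip (a point): Point on the stylus axis 83 mm above its tip, 35 mm up the handle: a good place to grip.
- box: Fixed grey control box 100 (x) x 90 (y) x 60 mm tall; origin at the centre of its underside. Round hole of 15 mm in its top inside a yellow ring; a dark display at its +x side. Box and tool block may each stand left or right of the jig.
- aperture (a point): Centre of the hole's mouth, on the top face of the box, 60 mm above the table, at box x = -15 mm. The hole runs straight down.
- teach (a joint): Travel of the red button (13 mm in diameter) down in the hole: 0 m = up, its top 20 mm below the top face of the box; 0.006 m = fully down on its stop. Moves straight down; spring 1.8 N at the start, 5.4 N fully down; it comes up again when let go.
- gouge_green: Bystander: green handle, dark steel shank; same shape and size as the stylus, stands in the tool block. Origin 2 mm above the table on its axis.
- gouge_black: Bystander: black handle, dark steel shank; same shape and size as the stylus, stands in the tool block. Origin 2 mm above the table on its axis.
- mallet: Bystander: wooden-headed mallet lying flat, beyond the jig, about 260 mm long. Origin: underside, mid-length.
- glue: Bystander: yellow glue bottle with red cap, 50 mm in diameter, 130 mm tall. Origin: centre of its underside.
- sander: Bystander: cork sanding block 65 x 100 x 24 mm. Origin: centre of its underside.
- cup: Bystander: turned wooden cup, 70 mm across the rim, 60 mm tall. Origin: centre of its underside.
- offcut: Bystander: dark wood offcut 50 x 80 x 30 mm. Origin: centre of its underside.
Things that resemble listed ones, but are neither listed nor needed, are in the scene too. What is meant by the box is not green, and is the larger of those in its own colour.

How it is judged:
On the way, in this order (a step that is already met when the one before it is completed fails the run):
1. the blank is home against both stops (x of blank in the frame of jig between 0.06 and 0.065 m and y of blank in the frame of jig between 0.0375 and 0.0425 m and z of blank in the frame of jig below 0.015 m and angle between the y axis of blank and the y axis of jig, either way round below 0.03 rad and angle between blank's own z axis and vertical below 0.06 rad), for 0.3 s.
2. the stylus is drawn up out of the tool block (height (world z) of stylus above 0.055 m), for 0.1 s.
3. the stylus, held in the gripper, keeps the button down through the hole, with the blank still home (all of step 1 and value of joint teach above 0.0045 m and contact force between stylus and box above 2.5 N and contact force between the fingers and stylus above 3 N and horizontal distance between stylus and aperture below 0.006 m and z of stylus in the frame of aperture below -0.022 m and angle between stylus's own z axis and vertical below 0.2 rad and contact force between the fingers and box below 0.5 N), for 0.3 s.
At the end, for the whole second after the job is handed in: Blank home: within 2.5 mm at both stops, within 0.03 rad, flat. The gripped stylus, within 0.2 rad of upright, is in the hole (tip within 6 mm of its axis, over 22 mm deep) and holds the button over 4.5 mm down with over 2.5 N; fingers off the box. So through the last second (all of step 3); the arm keeps its last pose, push and grip.
It fails at once if the button is pressed (over 3 mm) while the blank is not home (value of joint teach above 0.003 m and not (x of blank in the frame of jig between 0.06 and 0.065 m and y of blank in the frame of jig between 0.0375 and 0.0425 m and z of blank in the frame of jig below 0.015 m and angle between the y axis of blank and the y axis of jig, either way round below 0.03 rad and angle between blank's own z axis and vertical below 0.06 rad)).
It fails at once if the stylus is forced into the box (over 35 N) (contact force between stylus and box above 35 N).
It fails at once if a gouge is pulled or knocked from its place (over 20 mm)  (distance of any of gouge_green, gouge_black from where it was at the start of the episode above 0.02 m).
It fails at once if a bystander is moved over 25 mm (distance of any of mallet, glue, sander, cup, offcut from where it was at the start of the episode above 0.025 m).
It also fails if it takes over 72 s, if anything falls off the work surface, if the arm or the gripper's body presses on something with over 40 N, if the wrist force passes 120 N, or if a joint passes its speed limit or range.

## Working session

There is one attempt and no reset: what is moved stays moved. The work goes in short steps, Python scripts to look and compute and a tool call to move; the robot and the scene stay as the last step left them, time stands still between calls to the robot, and variables do not carry over. Pictures are saved under pics/ and viewed, at most 10 in all, crops included, and the job is handed in when it is done.

Besides the shell and the picture viewer there is one more tool, called after "Call:" as a command line: name --argument value ..., lists and objects as JSON in quotes. play_rows: Moves the arm, as the interface text tells. Its arguments: {"type":"object","properties":{"targets":{"type":"array","items":{"type":"array"}},"squeeze":{"type":"number"}},"required":["targets"]}

```bash
mkdir -p pics; ls
cat > h.py <<'E'
import numpy as np, cv2, pickle
from bench import ctrl
def cap(n,f):
    c=ctrl.capture(n); pickle.dump(c,open(f'pics/{f}.pkl','wb')); cv2.imwrite(f'pics/{f}.png',c['frame'][:,:,::-1]); return c
def load(f): return pickle.load(open(f'pics/{f}.pkl','rb'))
def w(c,u,v,z):
    R=np.array(c['R']);t=np.array(c['t']);o=-R.T@t
    d=R.T@np.array([(u-c['cx'])/c['fx'],(v-c['cy'])/c['fy'],1]); return o+d*(z-o[2])/d[2]
def px(c,X):
    p=np.array(c['R'])@np.array(X)+np.array(c['t']); return c['fx']*p[0]/p[2]+c['cx'],c['fy']*p[1]/p[2]+c['cy']
def crop(f,x0,y0,x1,y1,s,out):
    im=cv2.imread(f'pics/{f}.png')[y0:y1,x0:x1]; cv2.imwrite(f'pics/{out}.png',cv2.resize(im,None,fx=s,fy=s,interpolation=cv2.INTER_CUBIC))
E
python3 - <<'E'
from h import *
for n in('top','scene'):
    c=cap(n,n+'0'); print(n,c['fx'],c['cx'],c['cy'],(-np.array(c['R']).T@np.array(c['t'])).round(3), np.array(c['R']).round(2).tolist())
s=ctrl.read_state(); print(s)
E
```

```text
pics
top 473.4259965473983 312.2240615636589 186.63625492887454 [0.488 0.006 1.583] [[0.03, -1.0, 0.0], [-1.0, -0.03, -0.04], [0.04, -0.0, -1.0]]
scene 474.0363632087094 323.2427776869241 200.05147079847512 [ 1.27  -0.46   1.034] [[0.52, 0.85, 0.0], [0.64, -0.4, -0.66], [-0.56, 0.34, -0.75]]
{'time_s': 0.1, 'joint_positions': array([ 1.56857972e+00,  3.85509234e-01,  6.77876625e-03, -4.20440500e-04,
       -1.19403385e+00, -2.58585005e-01]), 'qvel': array([ 0.00095979, -0.00260988,  0.00204848, -0.00018064,  0.00200585,
       -0.0002748 ]), 'joint_efforts': array([ 6.57645501e-05, -3.91692102e+01,  1.87933713e+01,  4.23181415e+00,
        1.34164339e-02, -6.94660116e-05]), 'tcp_pos': array([0.16101795, 0.60334561, 0.22155968]), 'orientation': array([ 3.11290360e+00, -4.08487242e-01, -2.13519795e-04]), 'wrist_force': array([0.04160279, 0.43067892, 0.67420068]), 'ft_torque': array([ 0.02703165, -0.02645233, -0.03959211]), 'finger_force': 0.0, 'opening': 0.9996462803448141}
```

View pics/top0.png

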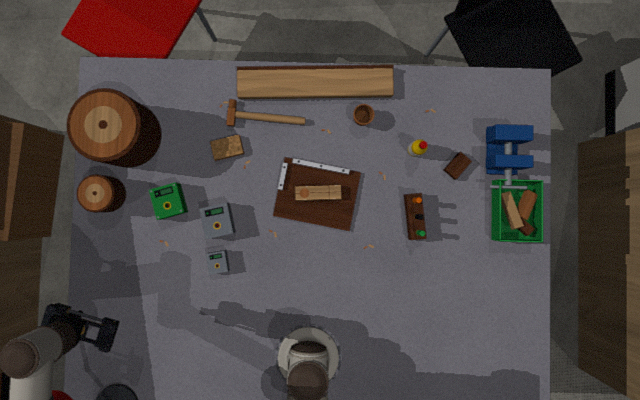

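View pics/scene0.png

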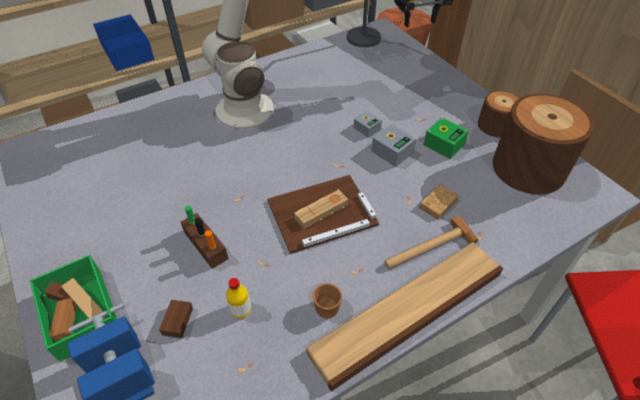

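The top view shows the jig at (318,193) with the blank at (318,192), and the tool block at (415,217). The stylus is orange at (417,200), with the gouges in black at (418,217) and green at (421,233). There are three box candidates: large grey (217,221), small grey (217,262) and green (168,201). I choose the large grey one by the description. For the stylus, orange at (417,200) is the only orange handle; the glue bottle at (419,147) has a red cap, so it isn't a match.

Run:
```python
from h import *
crop('top0',265,150,371,236,7,'cj')
a=cv2.imread('pics/top0.png')
A=cv2.resize(a[195:280,195:243],None,fx=7,fy=7,interpolation=2); B=cv2.resize(a[185:270,395:443],None,fx=7,fy=7,interpolation=2)
cv2.imwrite('pics/cb.png',np.hstack([A,B]))
```

```text
(no output)
```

View pics/cj.png

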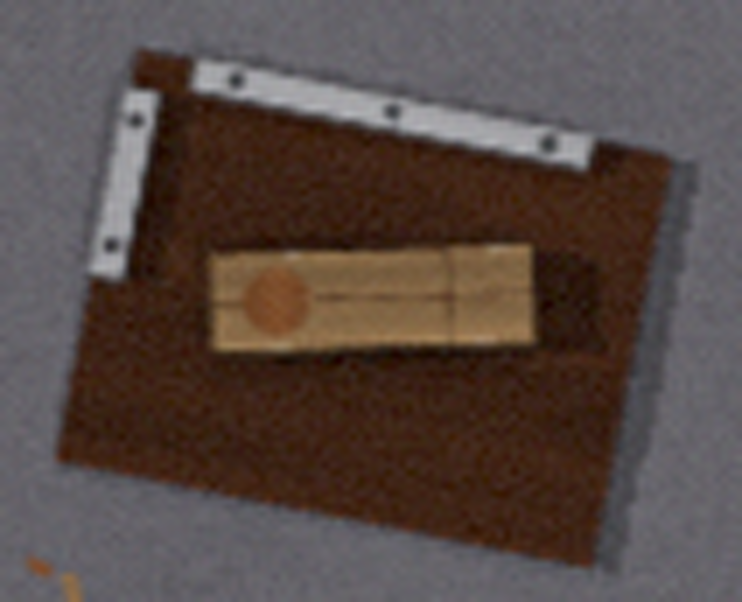

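View pics/cb.png

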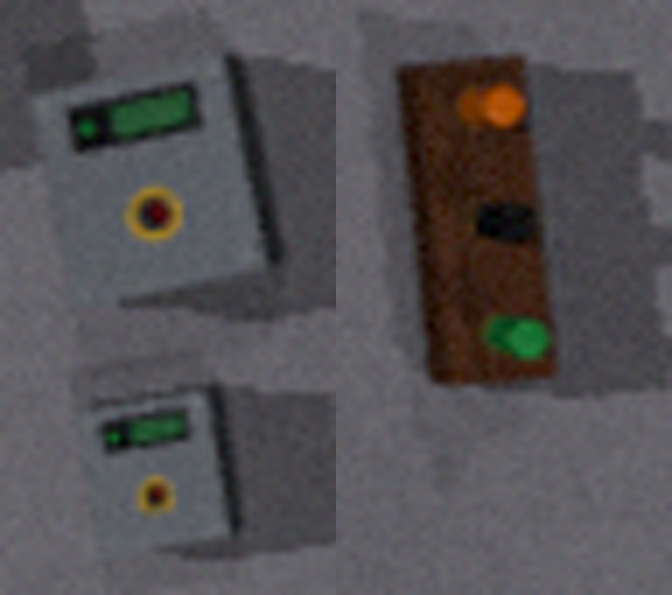

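The orange stylus top is at crop (503,106), and the large grey box's hole is at crop (155,213). The jig corners and blank corners read clearly.

Run:
```python
from h import *
c=load('top0')
f=lambda p,o,z: w(c,(p[0]+.5)/7-.5+o[0],(p[1]+.5)/7-.5+o[1],z)
J=np.array([f(p,(265,150),.012) for p in[(137,52),(672,158),(595,565),(58,460)]])
print('jig',J.round(3).tolist(),[np.linalg.norm(J[i]-J[i-3]).round(4) for i in range(4)])
yj=(J[0]-J[1])+(J[3]-J[2]); xj=(J[0]-J[3])+(J[1]-J[2])
a=np.arctan2(-yj[0],yj[1]); a2=np.arctan2(xj[1],xj[0]); print('yaw',a,a2,'c',J.mean(0))
B=np.array([f(p,(265,150),.038) for p in[(208,254),(533,244),(536,345),(212,352)]])
bc=B.mean(0);yb=(B[0]-B[1])+(B[3]-B[2]);ab=np.arctan2(-yb[0],yb[1])
print('blank',bc,ab,[np.linalg.norm(B[i]-B[i-3]).round(4) for i in range(4)])
th=(a+a2)/2; Rj=np.array([[np.cos(th),-np.sin(th)],[np.sin(th),np.cos(th)]])
print('blank in jig',Rj.T@(bc-J.mean(0))[:2],ab-th)
# fence corners top z=.026
F=[f(p,(265,150),.026) for p in[(192,92),(588,168),(158,95),(125,278)]]
print('fence in/endstop in, jig',[ (Rj.T@(q-J.mean(0))[:2]).round(4).tolist() for q in F])
print('stylus',f((503,106),(395-0,185),.110),'green',f((530,338),(347+48,185),.110)) if 0 else None
for n,p in dict(st=(503-336,106),bl=(512-336,220),gr=(530-336,338)).items(): print(n,f(p,(395,185),.110))
print('hole',f((155,213),(195,195),.06))
T=np.array([f(p,(395,185),.05) for p in[(400-336,66),(523-336,57),(553-336,375),(433-336,382)]]);print('block',T.mean(0),[np.linalg.norm(T[i]-T[i-3]).round(4) for i in range(4)],T.round(3).tolist())
X=np.array([f(p,(195,195),.06) for p in[(38,97),(228,57),(270,265),(80,302)]]);print('box',X.mean(0),[np.linalg.norm(X[i]-X[i-3]).round(4) for i in range(4)],X.round(3).tolist())
from scipy.spatial.transform import Rotation as Ro
print(Ro.from_rotvec(ctrl.read_state()['orientation']).as_matrix().round(3))
```

```text
jig [[0.655, 0.096, 0.012], [0.611, -0.16, 0.012], [0.417, -0.127, 0.012], [0.46, 0.128, 0.012]] [np.float64(0.2593), np.float64(0.1964), np.float64(0.2587), np.float64(0.1972)]
yaw -0.16873076138782875 -0.16393022952133712 c [ 0.53570969 -0.0159974   0.012     ]
blank [ 0.53940396 -0.0186836   0.038     ] 0.05191505534797409 [np.float64(0.1518), np.float64(0.0472), np.float64(0.1511), np.float64(0.0458)]
blank in jig [ 0.00408802 -0.00203748] 0.21824555080255703
fence in/endstop in, jig [[0.084, 0.0998], [0.0844, -0.0902], [0.0795, 0.1152], [-0.0081, 0.1138]]
st [ 0.5217981  -0.33152149  0.11      ]
bl [ 0.47128201 -0.33630622  0.11      ]
gr [ 0.41925302 -0.34509782  0.11      ]
hole [0.42534488 0.30280134 0.06      ]
block [ 0.47035302 -0.33415241  0.05      ] [np.float64(0.0572), np.float64(0.1473), np.float64(0.0555), np.float64(0.1464)] [[0.54, -0.297, 0.05], [0.546, -0.354, 0.05], [0.4, -0.37, 0.05], [0.395, -0.315, 0.05]]
box [0.4403552  0.30377393 0.06      ] [np.float64(0.0888), np.float64(0.0972), np.float64(0.0883), np.float64(0.0958)] [[0.477, 0.358, 0.06], [0.498, 0.272, 0.06], [0.403, 0.249, 0.06], [0.384, 0.336, 0.06]]
[[ 0.966 -0.258 -0.   ]
 [-0.258 -0.966 -0.002]
 [ 0.     0.002 -1.   ]]
```

Sizes and heights agree with the description: jig yaw is -0.166, and the blank is near the jig centre, turned 0.22. I will push with the open fingers as a wide two-point pusher. First move is to the -x side of the blank, up high.

Call:
play_rows --targets '[[[0,0,0],[0,0,-0.095],0.087],[[0.029,0.039,0],[0,0,0],0.087],[[0.029,0.039,0],[0,0,0],0.087],[[0.029,0.039,0],[0,0,0],0.087],[[0.029,0.039,0],[0,0,0],0.087]]'

```text
time_s: 0.6
tcp_pos: [0.2501, 0.4288, 0.222]
orientation: [3.13, -0.259, -0.0]
wrist_force: [1.6, 0.6, 0.7]
opening: 1.003
finger_force: 0.0
```

Call:
play_rows --targets '[[[0.029,0.039,0],[0,0,0],0.087],[[0.029,0.039,0],[0,0,0],0.087],[[0.029,0.039,0],[0,0,0],0.087],[[0.029,0.039,0],[0,0,0],0.087],[[0.029,0.039,0],[0,0,0],0.087]]'

```text
time_s: 1.1
tcp_pos: [0.3608, 0.2126, 0.2225]
orientation: [-3.131, 0.259, 0.0]
wrist_force: [0.5, 0.3, 0.1]
opening: 1.005
finger_force: 0.0
```

Call:
play_rows --targets '[[[0.029,0.039,0],[0,0,0],0.087],[[0.029,0.039,0],[0,0,0],0.087],[[0.029,0.039,0],[0,0,0],0.087],[[0.029,0.039,0],[0,0,0],0.087],[[0,0,0],[0,0,0],0.087]]'

```text
time_s: 1.6
tcp_pos: [0.4504, 0.0371, 0.222]
orientation: [3.129, -0.273, -0.002]
wrist_force: [0.6, 0.8, -0.4]
opening: 0.995
finger_force: 0.0
```

```bash
cat >> h.py <<'E'
from scipy.spatial.transform import Rotation as Ro
TH=-0.166; JC=np.array([.536,-.016]); 
def jig(x,y,z):
    c,s=np.cos(TH),np.sin(TH); return np.array([JC[0]+c*x-s*y,JC[1]+s*x+c*y,z])
def delta(p,yaw):   # tool-frame shift and turn to tcp p, tool x at world yaw, pointing down
    s=ctrl.read_state(); R=Ro.from_rotvec(s['orientation'])
    G=Ro.from_matrix(np.array([[np.cos(yaw),np.sin(yaw),0],[np.sin(yaw),-np.cos(yaw),0],[0,0,-1]]))
    print('t',s['time_s'],'tcp',s['tcp_pos'].round(4),'F',s['wrist_force'].round(1),'open',round(s['opening'],3),'ff',round(s['finger_force'],1))
    print('shift',R.inv().apply(np.array(p)-s['tcp_pos']).round(4),'turn',(R.inv()*G).as_rotvec().round(4))
def where():
    s=ctrl.read_state(); d=s['tcp_pos'][:2]-JC; c,q=np.cos(TH),np.sin(TH); print('jig xy of tcp',(c*d[0]+q*d[1]).round(4),(-q*d[0]+c*d[1]).round(4))
E
python3 -c "
from h import *
delta(jig(-.06,0,.022),TH)"
```

```text
t 1.6 tcp [0.4504 0.0371 0.222 ] F [ 0.6  0.8 -0.4] open 0.995 ff 0.0
shift [0.0337 0.0377 0.2   ] turn [ 0.0013  0.0009 -0.0081]
```

Call:
play_rows --targets '[[[0.034,0.036,0],[0,0,-0.008],0.087],[[0,0.002,0.045],[0,0,0],0.087],[[0,0,0.045],[0,0,0],0.087],[[0,0,0.045],[0,0,0],0.087],[[0,0,0.035],[0,0,0],0.087]]'

```text
time_s: 2.1
tcp_pos: [0.475, -0.0016, 0.0502]
orientation: [3.131, -0.248, -0.004]
wrist_force: [-0.0, -0.7, -0.1]
opening: 0.999
finger_force: 0.0
```

Call:
play_rows --targets '[[[0,0,0.02],[0,0,0],0.087],[[0,0,0.006],[0,0,0],0.087],[[0,0,0],[0,0,0],0.087]]'

```text
time_s: 2.4
tcp_pos: [0.4762, -0.0012, 0.026]
orientation: [3.131, -0.246, -0.003]
wrist_force: [0.2, -0.3, -0.6]
opening: 1.0
finger_force: 0.0
```

```bash
python3 -c "
from h import *
delta(jig(-.06,0,.022),TH);where();cap('top','top1');crop('top1',235,135,391,245,5,'cj1')"
```

```text
t 2.4 tcp [ 0.4762 -0.0012  0.026 ] F [ 0.2 -0.3 -0.6] open 1.0 ff 0.0
shift [0.0014 0.0047 0.004 ] turn [0.0009 0.0016 0.0089]
jig xy of tcp -0.0614 0.0047
```

View pics/cj1.png

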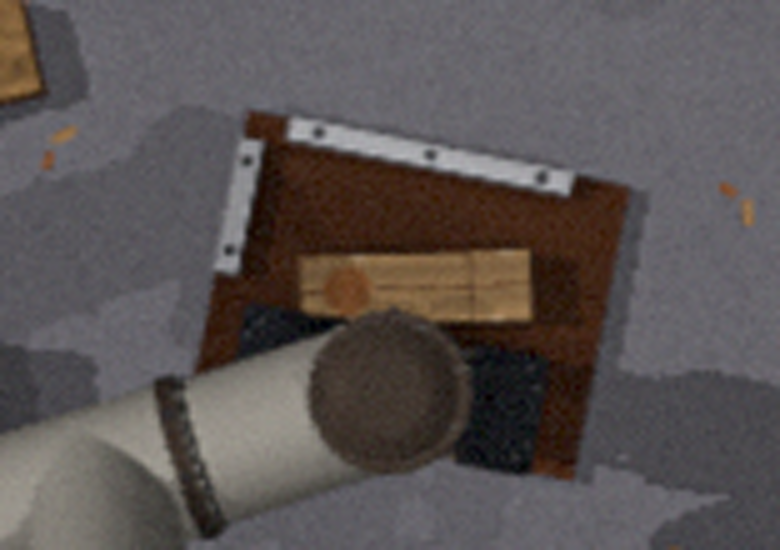

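The blank is untouched, and the open fingers stand clear on its -x side. I push toward the fence.

Call:
play_rows --targets '[[[0,0,0.005],[0,0,0.008],0.087],[[0.01,0,0],[0,0,0],0.087],[[0.01,0,0],[0,0,0],0.087],[[0.01,0,0],[0,0,0],0.087],[[0.01,0,0],[0,0,0],0.087]]'

```text
time_s: 2.95
tcp_pos: [0.5173, -0.0083, 0.0219]
orientation: [-3.13, 0.26, -0.001]
wrist_force: [-1.4, 0.9, -0.3]
opening: 0.998
finger_force: 0.3
```

Call:
play_rows --targets '[[[0.008,0,0],[0,0,0],0.087],[[0.008,0,0],[0,0,0],0.087],[[0.008,0,0],[0,0,0],0.087],[[0.008,0,0],[0,0,0],0.087],[[0,0,0],[0,0,0],0.087]]'

```text
time_s: 3.45
tcp_pos: [0.5492, -0.0134, 0.0215]
orientation: [-3.131, 0.26, -0.003]
wrist_force: [-0.5, -0.0, -0.6]
opening: 1.003
finger_force: 0.0
```

```bash
python3 -c "
from h import *
delta(jig(.0305,0,.022),TH);where();cap('top','top2');crop('top2',235,135,391,245,5,'cj2')"
```

```text
t 3.45 tcp [ 0.5492 -0.0134  0.0215] F [-0.5 -0.  -0.6] open 1.003 ff 0.0
shift [ 0.0179  0.0047 -0.0004] turn [-0.0004 -0.0017  0.0001]
jig xy of tcp 0.0126 0.0047
```

Call:
play_rows --targets '[[[0.005,0,0],[0,0,0],0.087],[[0.005,0,0],[0,0,0],0.087],[[0.003,0,0],[0,0,0],0.087],[[0.002,0,0],[0,0,0],0.087],[[0,0,0],[0,0,0],0.087]]'

```text
time_s: 4.0
tcp_pos: [0.5627, -0.0159, 0.0216]
orientation: [-3.131, 0.26, -0.001]
wrist_force: [0.2, 0.1, -0.4]
opening: 0.998
finger_force: 0.0
```

Call:
play_rows --targets '[[[0.001,0,0],[0,0,0],0.087],[[0.001,0,0],[0,0,0],0.087],[[0,0,0],[0,0,0],0.087]]'

```text
time_s: 4.3
tcp_pos: [0.5644, -0.0162, 0.0216]
orientation: [-3.131, 0.26, -0.0]
wrist_force: [-0.7, 0.1, 0.3]
opening: 1.001
finger_force: 0.2
```

Call:
play_rows --targets '[[[0.001,0,0],[0,0,0],0.087],[[0,0,0],[0,0,0],0.087]]'

```text
time_s: 4.5
tcp_pos: [0.5655, -0.0164, 0.0216]
orientation: [-3.131, 0.26, -0.0]
wrist_force: [-0.7, 0.7, -0.1]
opening: 0.998
finger_force: 0.3
```

Call:
play_rows --targets '[[[0.001,0,0],[0,0,0],0.087],[[0,0,0],[0,0,0],0.087]]'

```text
time_s: 4.7
tcp_pos: [0.5665, -0.0165, 0.0216]
orientation: [-3.131, 0.26, -0.0]
wrist_force: [-0.9, 0.2, -0.1]
opening: 0.997
finger_force: 0.3
```

Call:
play_rows --targets '[[[0.001,0,0],[0,0,0],0.087],[[0,0,0],[0,0,0],0.087]]'

```text
time_s: 4.9
tcp_pos: [0.5671, -0.0167, 0.0215]
orientation: [3.131, -0.261, -0.001]
wrist_force: [-0.9, 1.3, 1.6]
opening: 0.999
finger_force: 0.8
```

```bash
python3 -c "
from h import *
delta(jig(.0305,0,.022),TH);where();cap('top','top2');crop('top2',235,135,391,245,5,'cj2')"
```

```text
t 4.9 tcp [ 0.5671 -0.0167  0.0215] F [-0.9  1.3  1.6] open 0.999 ff 0.8
shift [-0.0003  0.0045 -0.0005] turn [ 0.0001  0.0005 -0.0001]
jig xy of tcp 0.0308 0.0045
```

View pics/cj2.png

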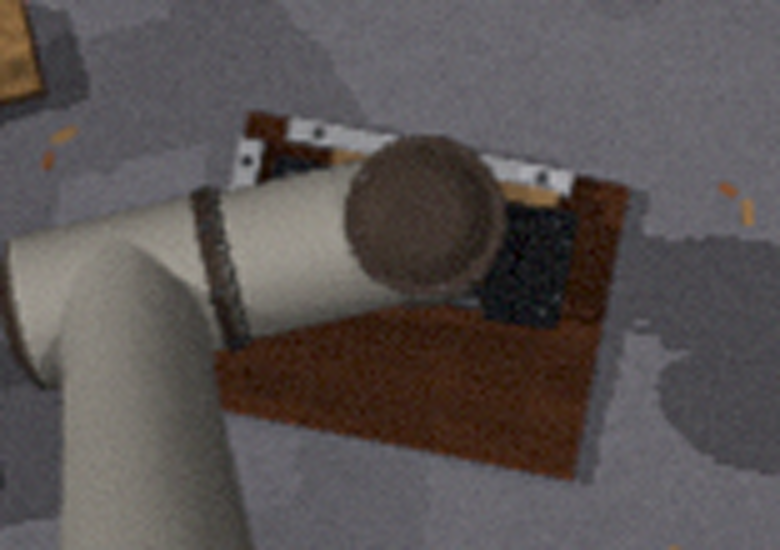

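The blank sits between the fingers and the fence, parallel to it. The measured finger position (jig x 0.031) matches contact, so I push on until the force rises.

Call:
play_rows --targets '[[[0.001,0,0],[0,0,0],0.087],[[0,0,0],[0,0,0],0.087]]'

```text
time_s: 5.15
tcp_pos: [0.5672, -0.0168, 0.0214]
orientation: [3.131, -0.261, -0.004]
wrist_force: [-3.7, 1.6, 3.6]
opening: 1.0
finger_force: 2.4
```

Call:
play_rows --targets '[[[0.001,0,0],[0,0,0],0.087],[[0,0,0],[0,0,0],0.087]]'

```text
time_s: 5.35
tcp_pos: [0.5673, -0.0168, 0.0213]
orientation: [3.13, -0.262, -0.006]
wrist_force: [-6.2, 3.6, 4.8]
opening: 1.0
finger_force: 3.5
```

Call:
play_rows --targets '[[[0.001,0,0],[0,0,0],0.087],[[0,0,0],[0,0,0],0.087]]'

```text
time_s: 5.55
tcp_pos: [0.5674, -0.0169, 0.0212]
orientation: [3.13, -0.263, -0.009]
wrist_force: [-8.4, 5.1, 5.5]
opening: 1.002
finger_force: 4.4
```

Call:
play_rows --targets '[[[-0.02,0,0],[0,0,0],0.087],[[-0.02,0,-0.01],[0,0,0],0.087],[[0,0,-0.045],[0,0,0],0],[[0,0.045,0],[0,0,0],0],[[0.02,0.045,0],[0,0,0],0]]'

```text
time_s: 6.05
tcp_pos: [0.5364, -0.1024, 0.0787]
orientation: [-3.131, 0.253, -0.008]
wrist_force: [1.4, 1.0, -0.5]
opening: 0.809
finger_force: 0.0
```

Call:
play_rows --targets '[[[0.02,0.045,0],[0,0,0],0],[[0.03,0,0],[0,0,0],0],[[0,0,0],[0,0,0],0],[[0,0,0],[0,0,0],0]]'

```text
time_s: 6.45
tcp_pos: [0.5782, -0.1558, 0.0762]
orientation: [3.131, -0.261, 0.001]
wrist_force: [-0.4, 0.6, -0.6]
opening: 0.448
finger_force: 0.0
```

```bash
python3 -c "
from h import *
c=load('top2');print(w(c,235+557/5,135+197/5,.038)[:2], px(c,jig(.0625,-.075,.038)))
delta(jig(.0625,-.13,.022),TH);where();cap('top','top3');cap('scene','s3');crop('top3',255,135,391,245,5,'a')"
```

```text
[ 0.60020122 -0.11090205] (np.float64(343.05663176818786), np.float64(178.87774979907192))
t 6.45 tcp [ 0.5782 -0.1558  0.0762] F [-0.4  0.6 -0.6] open 0.448 ff 0.0
shift [-0.0022 -0.0009  0.0542] turn [ 0.     -0.0009 -0.0003]
jig xy of tcp 0.0647 -0.1309
```

View pics/a.png

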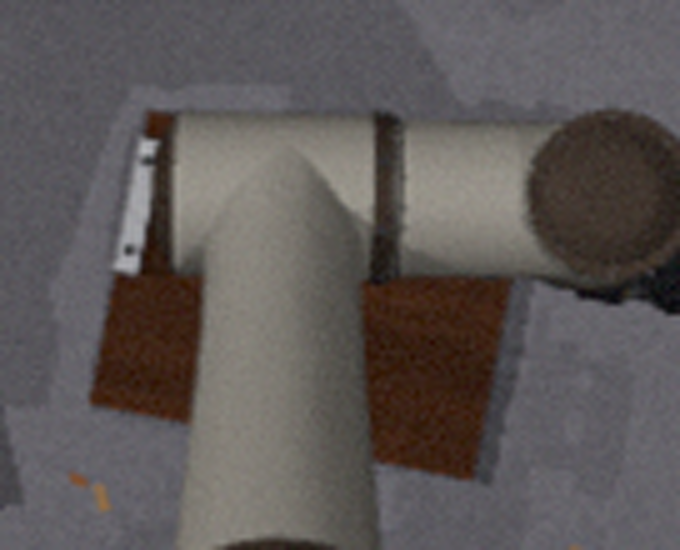

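The arm hides the blank here. From the earlier picture its free end is at jig y ≈ -0.083, so I lower clear of it at y = -0.13 once the fingers have shut.

Call:
play_rows --targets '[[[0,0,0],[0,0,0],0],[[0,0,0],[0,0,0],0],[[0,0,0.015],[0,0,0],0],[[0,0,0.02],[0,0,0],0],[[0,0,0.019],[0,0,0],0]]'

```text
time_s: 7.05
tcp_pos: [0.5776, -0.1548, 0.0225]
orientation: [-3.131, 0.259, -0.002]
wrist_force: [0.2, 0.4, -0.2]
opening: 0.017
finger_force: 0.0
```

Call:
play_rows --targets '[[[0,-0.01,0],[0,0,0],0],[[0,-0.01,0],[0,0,0],0],[[0,-0.01,0],[0,0,0],0],[[0,-0.01,0],[0,0,0],0],[[0,0,0],[0,0,0],0]]'

```text
time_s: 7.55
tcp_pos: [0.5851, -0.1142, 0.0236]
orientation: [-3.131, 0.256, -0.003]
wrist_force: [0.2, -0.7, -0.7]
opening: 0.006
finger_force: 0.0
```

Call:
play_rows --targets '[[[0,-0.008,0],[0,0,0],0],[[0,-0.008,0],[0,0,0],0],[[0,-0.008,0],[0,0,0],0],[[0,-0.006,0],[0,0,0],0],[[0,0,0],[0,0,0],0]]'

```text
time_s: 8.05
tcp_pos: [0.5893, -0.0853, 0.0224]
orientation: [-3.131, 0.259, -0.0]
wrist_force: [0.0, 0.6, -0.3]
opening: 0.003
finger_force: 0.0
```

```bash
python3 -c "
from h import *
delta(jig(.0645,-.05,.022),TH);where();cap('wrist','w4')"
```

```text
t 8.05 tcp [ 0.5893 -0.0853  0.0224] F [ 0.   0.6 -0.3] open 0.003 ff 0.0
shift [ 0.0005 -0.0095  0.0004] turn [-0.0003 -0.0001  0.001 ]
jig xy of tcp 0.064 -0.0595
```

Call:
play_rows --targets '[[[0,-0.003,0],[0,0,0],0],[[0,-0.003,0],[0,0,0],0],[[0,-0.002,0],[0,0,0],0],[[0,0,0],[0,0,0],0]]'

```text
time_s: 8.5
tcp_pos: [0.5905, -0.0781, 0.0225]
orientation: [-3.131, 0.26, -0.0]
wrist_force: [0.7, -0.0, 0.0]
opening: 0.011
finger_force: 0.0
```

Call:
play_rows --targets '[[[0,-0.001,0],[0,0,0],0],[[0,-0.001,0],[0,0,0],0],[[0,0,0],[0,0,0],0]]'

```text
time_s: 8.8
tcp_pos: [0.5908, -0.0763, 0.0226]
orientation: [-3.131, 0.26, -0.0]
wrist_force: [0.1, 0.6, 0.2]
opening: 0.003
finger_force: 0.0
```

Call:
play_rows --targets '[[[0,-0.001,0],[0,0,0],0],[[0,-0.001,0],[0,0,0],0],[[0,0,0],[0,0,0],0]]'

```text
time_s: 9.1
tcp_pos: [0.5911, -0.0743, 0.0226]
orientation: [-3.131, 0.26, -0.0]
wrist_force: [-0.2, -0.5, 0.5]
opening: 0.006
finger_force: 0.1
```

```bash
python3 -c "
from h import *
delta(jig(.0645,-.05,.022),TH);where();cap('wrist','w4')"
```

```text
t 9.1 tcp [ 0.5911 -0.0743  0.0226] F [-0.2 -0.5  0.5] open 0.006 ff 0.1
shift [0.0005 0.0016 0.0006] turn [-0.0001 -0.0001  0.0003]
jig xy of tcp 0.064 -0.0484
```

View pics/w4.png

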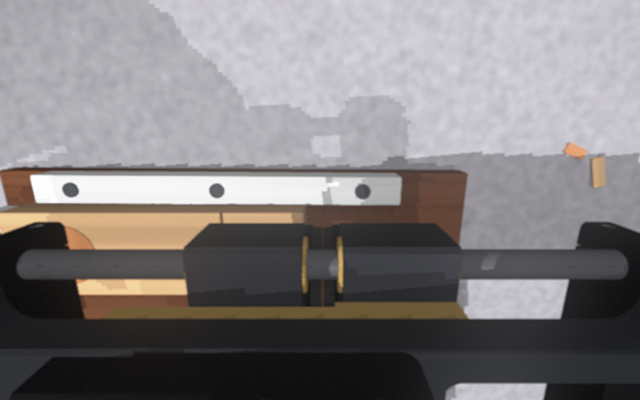

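The wrist view shows the blank flat on the fence side. Its free end is near column 306, row 207, and the fingers are right behind it.

```bash
python3 -c "
from h import *
c=load('w4')
for u,v,z in((306,207,.038),(200,207,.038),(401,204,.026),(401,176,.026)):
  X=w(c,u,v,z);d=X[:2]-JC;k,q=np.cos(TH),np.sin(TH);print(u,v,(k*d[0]+q*d[1]).round(4),(-q*d[0]+k*d[1]).round(4))
"
```

```text
306 207 0.0889 -0.0402
200 207 0.0889 0.0112
401 204 0.0871 -0.0892
401 176 0.1019 -0.0882
```

About 6 mm of travel is left.

Call:
play_rows --targets '[[[0,-0.002,0],[0,0,0],0],[[0,-0.002,0],[0,0,0],0],[[0,0,0],[0,0,0],0]]'

```text
time_s: 9.45
tcp_pos: [0.5919, -0.0702, 0.0226]
orientation: [-3.131, 0.26, -0.0]
wrist_force: [0.6, 0.4, -0.7]
opening: 0.006
finger_force: 0.0
```

Call:
play_rows --targets '[[[0,-0.001,0],[0,0,0],0],[[0,-0.001,0],[0,0,0],0],[[0,0,0],[0,0,0],0]]'

```text
time_s: 9.75
tcp_pos: [0.5917, -0.069, 0.0226]
orientation: [3.13, -0.26, -0.002]
wrist_force: [-1.0, -4.1, 0.7]
opening: 0.005
finger_force: 1.8
```

Call:
play_rows --targets '[[[0,-0.001,0],[0,0,0],0],[[0,-0.001,0],[0,0,0],0],[[0,0,0],[0,0,0],0]]'

```text
time_s: 10.05
tcp_pos: [0.5911, -0.0688, 0.0226]
orientation: [3.128, -0.261, -0.005]
wrist_force: [-2.1, -10.2, 1.1]
opening: 0.005
finger_force: 5.1
```

Call:
play_rows --targets '[[[0,-0.001,0],[0,0,0],0],[[0,-0.001,0],[0,0,0],0],[[0,0,0],[0,0,0],0]]'

```text
time_s: 10.35
tcp_pos: [0.5909, -0.0687, 0.0226]
orientation: [3.126, -0.261, -0.007]
wrist_force: [-1.2, -17.5, 2.1]
opening: 0.005
finger_force: 8.5
```

Stop reached (TCP jig y ≈ -0.043). I back off, then re-seat along the fence with the open fingers centred on the blank.

Call:
play_rows --targets '[[[0,0.02,0],[0,0,0],0],[[0,0.01,-0.03],[0,0,0],0],[[0,0,-0.04],[0,0,0],0.087],[[-0.037,-0.02,0],[0,0,0],0.087],[[-0.037,-0.033,0],[0,0,0],0.087]]'

```text
time_s: 10.85
tcp_pos: [0.5242, -0.0295, 0.0937]
orientation: [-3.128, 0.266, -0.006]
wrist_force: [-0.0, 1.9, -1.1]
opening: 0.198
finger_force: 0.0
```

Call:
play_rows --targets '[[[0,-0.04,0],[0,0,0],0.087],[[0,-0.01,0],[0,0,0],0.087],[[0,0,0],[0,0,0],0.087],[[0,0,0],[0,0,0],0.087]]'

```text
time_s: 11.25
tcp_pos: [0.532, 0.0196, 0.0924]
orientation: [-3.131, 0.26, 0.0]
wrist_force: [1.0, -0.8, -0.0]
opening: 0.555
finger_force: 0.0
```

```bash
python3 -c "
from h import *
delta(jig(.0,.035,.022),TH);where();c=cap('wrist','w5')"
```

```text
t 11.25 tcp [0.532  0.0196 0.0924] F [ 1.  -0.8 -0. ] open 0.555 ff 0.0
shift [ 0.0099 -0.0006  0.0704] turn [-0.0002  0.0002  0.0001]
jig xy of tcp -0.0098 0.0344
```

View pics/w5.png

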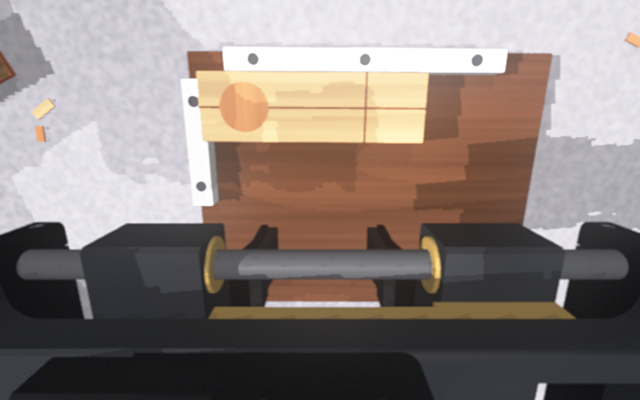

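The blank looks flat on the fence and on the end stop (corners (196,71), (428,72), (424,143), (203,140)). A light re-push will make sure.

Call:
play_rows --targets '[[[0,0,0],[0,0,0],0.087],[[0,0,0.03],[0,0,0],0.087],[[0,0,0.03],[0,0,0],0.087],[[0,0,0.01],[0,0,0],0.087],[[0,0,0],[0,0,0],0.087]]'

```text
time_s: 11.8
tcp_pos: [0.5308, 0.0186, 0.0211]
orientation: [3.129, -0.262, -0.006]
wrist_force: [-0.1, 0.3, 0.3]
opening: 0.981
finger_force: 0.0
```

Call:
play_rows --targets '[[[0.01,0,0],[0,0,0],0.087],[[0.01,0,0],[0,0,0],0.087],[[0.01,0,0],[0,0,0],0.087],[[0.005,0,0],[0,0,0],0.087],[[0.003,0,0],[0,0,0],0.087]]'

```text
time_s: 12.3
tcp_pos: [0.5703, 0.0133, 0.0229]
orientation: [-3.13, 0.261, -0.002]
wrist_force: [-0.1, 0.4, -0.3]
opening: 0.999
finger_force: 0.0
```

Call:
play_rows --targets '[[[0.002,0,0],[0,0,0],0.087],[[0.002,0,0],[0,0,0],0.087],[[0.002,0,0],[0,0,0],0.087],[[0,0,0],[0,0,0],0.087]]'

```text
time_s: 12.7
tcp_pos: [0.5724, 0.0125, 0.0222]
orientation: [3.13, -0.262, -0.009]
wrist_force: [-4.9, 2.7, 3.8]
opening: 0.999
finger_force: 3.1
```

```bash
python3 -c "
from h import *
delta(jig(.03,.035,.022),TH);where()"
```

```text
t 12.7 tcp [0.5724 0.0125 0.0222] F [-4.9  2.7  3.8] open 0.999 ff 3.1
shift [-0.0012 -0.0009  0.0002] turn [ 0.0014  0.0058 -0.0008]
jig xy of tcp 0.0312 0.0341
```

Contact is at the same place (0.031), so the blank is home. Next I retreat, lift and turn for the stylus, closing across the block so the neighbouring gouge stays clear.

Call:
play_rows --targets '[[[-0.02,0,0],[0,0,0],0.087],[[-0.01,0,-0.03],[0,0,0],0.087],[[0,0,-0.05],[0,0,0],0.087],[[0,0,-0.05],[0,0,-0.145],0.087],[[0,0,-0.05],[0,0,-0.145],0.087]]'

```text
time_s: 13.2
tcp_pos: [0.5453, 0.0173, 0.2047]
orientation: [3.135, 0.205, 0.001]
wrist_force: [1.6, 0.5, 0.3]
opening: 1.003
finger_force: 0.0
```

Call:
play_rows --targets '[[[0,0.045,0],[0,0,0],0.087],[[0,0.045,0],[0,0,0],0.087],[[0,0.045,0],[0,0,0],0.087],[[0,0.045,0],[0,0,0],0.087],[[0,0.045,0],[0,0,0],0.087]]'

```text
time_s: 13.7
tcp_pos: [0.5735, -0.2076, 0.2028]
orientation: [3.135, 0.196, 0.001]
wrist_force: [0.4, 0.9, 0.4]
opening: 0.996
finger_force: 0.0
```

Call:
play_rows --targets '[[[0,0.045,0],[0,0,0],0.087],[[0,0,0],[0,0,0],0.087],[[0,0,0],[0,0,0],0.087]]'

```text
time_s: 14.0
tcp_pos: [0.5787, -0.2514, 0.2019]
orientation: [-3.135, -0.192, 0.001]
wrist_force: [-0.1, 0.2, 0.4]
opening: 1.001
finger_force: 0.0
```

```bash
python3 -c "
from h import *
delta([.522,-.331,.2],.125);c=cap('wrist','w6');print(px(c,[.522,-.331,.110]),px(c,[.4705,-.338,.11]))
print((-np.array(c['R']).T@np.array(c['t'])).round(3))
c=cap('top','top4')
# home check
for q in((.04,-.035),(.04,.115),(.085,.115),(.085,-.035)): print(px(c,jig(*q,.038)))
A=cv2.imread('pics/w6.png');B=cv2.resize(cv2.imread('pics/top4.png')[140:240,265:371],None,fx=1.6,fy=1.6)
crop('top4',265,150,371,236,7,'cj4')
"
```

```text
t 14.0 tcp [ 0.5787 -0.2514  0.2019] F [-0.1  0.2  0.4] open 1.001 ff 0.0
shift [-0.0659  0.0721  0.0019] turn [-0.0005  0.0007 -0.0029]
(np.float64(404.20968901582876), np.float64(272.2200458144216)) (np.float64(401.31662652612556), np.float64(323.34051287674043))
[ 0.646 -0.243  0.365]
(np.float64(329.74765753874453), np.float64(183.2946901991871))
(np.float64(284.69908885936553), np.float64(174.55967669712356))
(np.float64(287.35200123933095), np.float64(161.09428346599628))
(np.float64(332.3427350264517), np.float64(169.81316500966958))
```

View pics/w6.png

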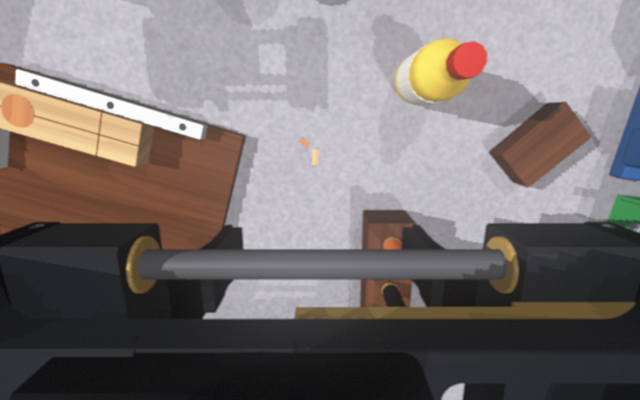

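The wrist view shows the orange handle base at (393,243) and the black gouge at (392,292). The blank is resting home along the fence. That uses up my picture views, so I refine stylus and hole by code from both fixed cameras.

```bash
cat > m.py <<'E'
from h import *
from scipy.optimize import least_squares
def cent(c,lo,hi,x0,y0,r,show=0):
    h=cv2.cvtColor(c['frame'],cv2.COLOR_RGB2HSV); m=cv2.inRange(h,lo,hi); k=np.zeros_like(m); cv2.circle(k,(int(x0),int(y0)),r,255,-1); m&=k
    n,l,s,ce=cv2.connectedComponentsWithStats(m); i=1+np.argmax(s[1:,4]); return ce[i],s[i]
E
python3 - <<'E'
from m import *
P=[.522,-.331]
def cyl(c,x,y,n=24):
    pts=[px(c,[x+.009*np.cos(a),y+.009*np.sin(a),z]) for a in np.linspace(0,6.28,n) for z in(.052,.110)]
    q=cv2.convexHull(np.array(pts,np.float32)); m=cv2.moments(q); return np.array([m['m10']/m['m00'],m['m01']/m['m00']]),cv2.boundingRect(q)
obs=[]
for f in('top0','scene0'):
    c=load(f); pr,b=cyl(c,*P); ce,s=cent(c,(3,140,60),(20,255,255),*pr,14); print(f,'pred',pr.round(1),b,'got',ce.round(1),s); obs.append((c,ce))
r=least_squares(lambda p:np.concatenate([cyl(c,*p)[0]-ce for c,ce in obs]),P); print('stylus',r.x,r.fun.round(2))
for c,ce in obs: print('  single',least_squares(lambda p:cyl(c,*p)[0]-ce,P).x)
H=[.4253,.3028]; obs=[]
for f in('top0','scene0'):
    c=load(f); pr=px(c,[*H,.06]); ce,s=cent(c,(18,90,60),(35,255,255),*pr,9); print(f,'pred',np.round(pr,1),'got',ce.round(1),s,w(c,*ce,.06))
    ce=np.array([s[0]+(s[2]-1)/2,s[1]+(s[3]-1)/2]); print('   bbox centre',ce,w(c,*ce,.06))
c=load('w6')
ce,s=cent(c,(3,140,60),(20,255,255),393,243,20);print('wrist orange',ce,s, px(c,[.522,-.331,.05]),px(c,[.522,-.331,.08]))
c=load('top4');h=cv2.cvtColor(c['frame'],cv2.COLOR_RGB2HSV)
print(cent(c,(10,60,120),(28,200,255),308,172,40))
E
```

```text
top0 pred [416.3 199.8] (411, 196, 11, 7) got [414.4 200.4] [407 196  15  12  89]
scene0 pred [209.5 237.7] (203, 227, 13, 21) got [209.5 239.9] [196 226  25  25 230]
stylus [ 0.52419444 -0.33027477] [ 1.69 -1.28  0.61 -1.77]
  single [ 0.51999587 -0.32498688]
  single [ 0.5284914 -0.3336803]
top0 pred [216.7 225. ] got [216.5 225.2] [213 222   8   8  33] [0.42464856 0.30351228 0.06      ]
   bbox centre [216.5 225.5] [0.42373011 0.30343196 0.06      ]
scene0 pred [389.6 134.1] got [390.3 135.3] [387 133   8   6  26] [0.43081102 0.30116744 0.06      ]
   bbox centre [390.5 135.5] [0.43204666 0.30112738 0.06      ]
wrist orange [391.96644295 243.99328859] [384 239  17  10 149] (np.float64(390.09555394788947), np.float64(245.38834067876857)) (np.float64(396.48853740909186), np.float64(257.5417348713561))
(array([308.63678161, 172.90804598]), array([285, 163,  47,  20, 435], dtype=int32))
```

Call:
play_rows --targets '[[[-0.037,0.017,0],[0,0,0],0.087],[[-0.037,0.016,0],[0,0,0],0.087],[[-0.037,0.016,0],[0,0,0],0.087],[[-0.037,0.017,0],[0,0,0],0.087],[[0,0,0],[0,0,0],0.087]]'

```text
time_s: 14.6
tcp_pos: [0.4372, -0.3343, 0.2033]
orientation: [-3.135, -0.193, 0.001]
wrist_force: [-0.4, 0.3, -0.1]
opening: 1.004
finger_force: 0.0
```

Call:
play_rows --targets '[[[0,0,0],[0,0,0],0.087],[[0,0,0],[0,0,0],0.087]]'

```text
time_s: 14.8
tcp_pos: [0.4413, -0.3334, 0.2029]
orientation: [3.135, 0.198, 0.002]
wrist_force: [-0.2, -0.1, -0.0]
opening: 1.0
finger_force: 0.0
```

```bash
cat >> m.py <<'E'
def cyl(c,x,y,z0=.05,z1=.110,r=.009,n=24):
    pts=[px(c,[x+r*np.cos(a),y+r*np.sin(a),z]) for a in np.linspace(0,6.28,n) for z in(z0,z1)]
    q=cv2.convexHull(np.array(pts,np.float32)); m=cv2.moments(q); return np.array([m['m10']/m['m00'],m['m01']/m['m00']]),cv2.boundingRect(q)
E
python3 - <<'E'
from m import *
delta([.522,-.331,.2],.125)
c=cap('wrist','w7'); P=[.522,-.331]
for f in('w7','top0','top4'):
    c=load(f); pr,b=cyl(c,*P); ce,s=cent(c,(5,200,130),(18,255,255),*pr,60 if f=='w7' else 10); print(f,pr,b,ce,s)
    g=least_squares(lambda p:cyl(c,*p)[0]-ce,P).x; print(g,cyl(c,*g)[1])
E
```

```text
t 14.8 tcp [ 0.4413 -0.3334  0.2029] F [-0.2 -0.1 -0. ] open 1.0 ff 0.0
shift [0.0803 0.0078 0.003 ] turn [ 0.0004 -0.0009  0.0012]Traceback (most recent call last):
  File "<stdin>", line 5, in <module>
  File "m.py", line 5, in cent
    n,l,s,ce=cv2.connectedComponentsWithStats(m); i=1+np.argmax(s[1:,4]); return ce[i],s[i]
                                                      ~~~~~~~~~^^^^^^^^^
    return _wrapfunc(a, 'argmax', axis=axis, out=out, **kwds)
    return bound(*args, **kwds)
ValueError: attempt to get argmax of an empty sequence
```

Run:
```python
from m import *
P=[.522,-.331]
for f in('w7','top0','top4'):
    c=load(f); pr,b=cyl(c,*P); h=cv2.cvtColor(c['frame'],cv2.COLOR_RGB2HSV); print(f,pr,b,px(c,[*P,.11]))
    x,y=map(int,pr); r=20 if f=='w7' else 4
    print(h[max(y-r,0):y+r+1:max(r//4,1),max(x-r,0):x+r+1:max(r//2,1)].tolist()[:9])
```

```text
w7 [332.32356708  99.8873643 ] (320, 87, 25, 26) (np.float64(332.6095121099887), np.float64(99.53419773060021))
[[[9, 101, 111], [8, 97, 108], [7, 98, 109], [8, 95, 99], [8, 102, 120]], [[8, 102, 113], [8, 98, 109], [9, 137, 145], [7, 93, 99], [8, 105, 121]], [[9, 100, 112], [8, 98, 104], [12, 166, 243], [9, 161, 185], [8, 107, 122]], [[9, 102, 112], [9, 147, 163], [11, 167, 241], [11, 169, 235], [8, 104, 120]], [[9, 106, 115], [10, 158, 178], [11, 170, 239], [11, 173, 231], [8, 93, 96]], [[8, 103, 114], [11, 122, 128], [11, 172, 237], [9, 149, 142], [7, 97, 97]], [[8, 106, 116], [8, 98, 99], [10, 135, 117], [8, 84, 79], [8, 100, 97]], [[9, 106, 116], [8, 98, 99], [9, 101, 101], [9, 108, 106], [8, 104, 103]], [[8, 108, 116], [8, 98, 101], [9, 105, 100], [9, 103, 102], [8, 114, 121]]]
top0 [416.23117223 199.80431318] (411, 196, 11, 7) (np.float64(418.2623014413697), np.float64(199.6451608254588))
[[[12, 209, 50], [5, 157, 57], [12, 202, 53], [9, 158, 50], [11, 191, 56]], [[11, 181, 52], [9, 162, 55], [13, 155, 51], [10, 174, 63], [8, 162, 55]], [[14, 223, 48], [17, 198, 76], [8, 169, 
[... 634 characters left out ...]
, 211, 52], [12, 210, 57], [10, 170, 54], [10, 172, 49], [12, 190, 55]], [[3, 206, 47], [6, 170, 51], [12, 175, 51], [13, 183, 60], [10, 156, 59]], [[16, 155, 51], [16, 178, 73], [8, 188, 76], [10, 209, 123], [10, 210, 79]], [[9, 160, 67], [13, 255, 102], [13, 240, 120], [13, 255, 167], [11, 221, 148]], [[11, 186, 85], [13, 255, 112], [13, 255, 143], [13, 239, 173], [13, 253, 166]], [[16, 249, 82], [12, 255, 111], [12, 228, 151], [14, 248, 171], [13, 231, 170]], [[13, 185, 76], [13, 240, 105], [12, 225, 137], [13, 235, 178], [14, 255, 152]], [[10, 166, 63], [14, 231, 94], [11, 252, 89], [13, 226, 160], [12, 223, 104]], [[7, 107, 62], [14, 198, 67], [6, 159, 61], [8, 209, 72], [10, 199, 50]]]
```

Run:
```python
from m import *
P=[.522,-.331]
for f,lo in(('w7',(5,125,125)),('top0',(8,170,85)),('top4',(8,170,85))):
    c=load(f); pr,b=cyl(c,*P); ce,s=cent(c,lo,(20,255,255),*pr,40 if f=='w7' else 9)
    g=least_squares(lambda p:cyl(c,*p)[0]-ce,P).x; print(f,ce,s,g,cyl(c,*g)[1])
delta([.522,-.331,.2],.125)
```

```text
w7 [332.89759036  96.57228916] [321  84  25  26 498] [ 0.52468238 -0.33116962] (321, 83, 24, 27)
top0 [417.02083333 199.66666667] [412 197  10   6  48] [ 0.52250146 -0.33350268] (412, 196, 10, 7)
top4 [416.86956522 199.73913043] [412 197  10   6  46] [ 0.52225893 -0.33302552] (411, 196, 11, 7)
t 14.85 tcp [ 0.4415 -0.3334  0.2027] F [-0.   0.7  0.4] open 1.002 ff 0.0
shift [0.0802 0.0077 0.0028] turn [ 0.0003 -0.0006  0.0013]
```

Call:
play_rows --targets '[[[0.041,0.005,0],[0,0,0],0.087],[[0.041,0.004,0],[0,0,0],0.087],[[0,0,0],[0,0,0],0.087],[[0,0,0.03],[0,0,0],0.087],[[0,0,0.03],[0,0,0],0.087]]'

```text
time_s: 15.35
tcp_pos: [0.5242, -0.3322, 0.1422]
orientation: [3.135, 0.198, 0.003]
wrist_force: [-0.4, -0.2, -1.2]
opening: 1.001
finger_force: 0.0
```

Call:
play_rows --targets '[[[0,0,0.03],[0,0,0],0.087],[[0,0,0.03],[0,0,0],0.087],[[0,0,0.016],[0,0,0],0.087],[[0,0,0],[0,0,0],0.087],[[0,0,0],[0,0,0],0.087]]'

```text
time_s: 15.85
tcp_pos: [0.5235, -0.3329, 0.0668]
orientation: [3.135, 0.197, -0.0]
wrist_force: [0.5, 0.1, 0.9]
opening: 0.999
finger_force: 0.0
```

```bash
python3 -c "
from h import *
delta([.5238,-.332,.066],.125)"
```

```text
t 15.85 tcp [ 0.5235 -0.3329  0.0668] F [0.5 0.1 0.9] open 0.999 ff 0.0
shift [ 0.0004 -0.0008  0.0008] turn [0.0004 0.0001 0.0006]
```

Call:
play_rows --targets '[[[0,0,0],[0,0,0],0.01],[[0,0,0],[0,0,0],0.01],[[0,0,0],[0,0,0],0.01],[[0,0,0],[0,0,0],0.01],[[0,0,0],[0,0,0],0.01]]' --squeeze 30

```text
time_s: 16.35
tcp_pos: [0.5229, -0.3332, 0.0669]
orientation: [3.135, 0.195, 0.001]
wrist_force: [-0.7, -0.4, 0.5]
opening: 0.628
finger_force: 0.0
```

Call:
play_rows --targets '[[[0,0,0],[0,0,0],0.005],[[0,0,0],[0,0,0],0],[[0,0,0],[0,0,0],0],[[0,0,0],[0,0,0],0],[[0,0,0],[0,0,0],0]]'

```text
time_s: 16.85
tcp_pos: [0.5228, -0.3331, 0.0665]
orientation: [-3.135, -0.195, 0.0]
wrist_force: [0.6, -0.3, 0.4]
opening: 0.202
finger_force: 30.0
```

Call:
play_rows --targets '[[[0,0,0],[0,0,0],0],[[0,0,0],[0,0,0],0],[[0,0,0],[0,0,0],0]]'

```text
time_s: 17.15
tcp_pos: [0.5228, -0.3331, 0.0665]
orientation: [-3.135, -0.195, 0.0]
wrist_force: [-0.2, 0.4, -0.4]
opening: 0.2
finger_force: 30.0
```

Gripped: opening is 17.4 mm on an 18 mm handle, at 30 N. Lifting straight up.

Call:
play_rows --targets '[[[0,0,-0.015],[0,0,0],0],[[0,0,-0.02],[0,0,0],0],[[0,0,-0.025],[0,0,0],0],[[0,0,-0.03],[0,0,0],0],[[0,0,-0.03],[0,0,0],0]]'

```text
time_s: 17.65
tcp_pos: [0.5225, -0.333, 0.1873]
orientation: [-3.135, -0.195, 0.001]
wrist_force: [1.0, -0.3, -0.1]
opening: 0.2
finger_force: 30.0
```

Call:
play_rows --targets '[[[0,0,-0.03],[0,0,0],0],[[0,0,0],[0,0,0],0],[[0,0,0],[0,0,0],0]]'

```text
time_s: 17.95
tcp_pos: [0.5229, -0.333, 0.217]
orientation: [-3.136, -0.195, -0.002]
wrist_force: [-0.8, -0.1, -1.1]
opening: 0.198
finger_force: 30.0
```

```bash
python3 -c "
from h import *
delta([.36,.30,.2165],.125)
cap('top','top5');cap('scene','s5')"
```

```text
t 17.95 tcp [ 0.5229 -0.333   0.217 ] F [-0.8 -0.1 -1.1] open 0.198 ff 30.0
shift [-8.340e-02 -6.483e-01  4.000e-04] turn [ 0.     -0.0013 -0.001 ]
```

Call:
play_rows --targets '[[[-0.005,-0.04,0],[0,0,0],0],[[-0.005,-0.04,0],[0,0,0],0],[[-0.005,-0.04,0],[0,0,0],0],[[-0.005,-0.04,0],[0,0,0],0],[[-0.005,-0.04,0],[0,0,0],0]]'

```text
time_s: 18.55
tcp_pos: [0.4719, -0.1364, 0.2151]
orientation: [-3.135, -0.194, 0.005]
wrist_force: [1.6, -0.2, -1.5]
opening: 0.198
finger_force: 30.0
```

Call:
play_rows --targets '[[[-0.005,-0.04,0],[0,0,0],0],[[-0.005,-0.04,0],[0,0,0],0],[[-0.005,-0.04,0],[0,0,0],0],[[-0.005,-0.04,0],[0,0,0],0],[[-0.005,-0.04,0],[0,0,0],0]]'

```text
time_s: 19.05
tcp_pos: [0.4223, 0.0587, 0.2155]
orientation: [3.135, 0.195, -0.003]
wrist_force: [0.8, -0.0, -0.1]
opening: 0.197
finger_force: 30.0
```

Call:
play_rows --targets '[[[-0.005,-0.04,0],[0,0,0],0],[[-0.005,-0.04,0],[0,0,0],0],[[-0.005,-0.04,0],[0,0,0],0],[[-0.005,-0.04,0],[0,0,0],0],[[-0.005,-0.04,0],[0,0,0],0]]'

```text
time_s: 19.55
tcp_pos: [0.3729, 0.2539, 0.2154]
orientation: [3.134, 0.195, -0.003]
wrist_force: [0.9, 0.9, 0.1]
opening: 0.199
finger_force: 30.0
```

Call:
play_rows --targets '[[[-0.008,-0.04,0],[0,0,0],0],[[0,-0.008,0],[0,0,0],0],[[0,0,0],[0,0,0],0],[[0,0,0],[0,0,0],0]]'

```text
time_s: 19.95
tcp_pos: [0.3599, 0.2985, 0.2156]
orientation: [3.133, 0.194, -0.002]
wrist_force: [0.3, 0.6, -1.2]
opening: 0.198
finger_force: 30.0
```

Run:
```python
from m import *
delta([.4253,.303,.2165],.125)
c=cap('wrist','w8'); H=[.4253,.3030]
pr=px(c,[*H,.06]); print(pr)
for lo in((18,60,90),(18,90,90)):
    ce,s=cent(c,lo,(38,255,255),*pr,35); print(ce,s,w(c,*ce,.06),w(c,s[0]+(s[2]-1)/2,s[1]+(s[3]-1)/2,.06))
# stylus in the air after lift: before travel pictures (tcp .5229,-.333,.217)
for f in('top5','s5'):
    c=load(f);pr,b=cyl(c,.5235,-.333,.20,.2605); ce,s=cent(c,(8,170,85),(20,255,255),*pr,15); print(f,pr,b,ce,s)
```

```text
t 19.95 tcp [0.3599 0.2985 0.2156] F [ 0.3  0.6 -1.2] open 0.198 ff 30.0
shift [ 0.0654  0.0036 -0.001 ] turn [ 0.002   0.0017 -0.0011]
(np.float64(325.9397566113254), np.float64(118.41583661226944))
[325.10238908 115.96587031] [313 103  26  27 293] [0.42749555 0.30410206 0.06      ] [0.42751141 0.30371373 0.06      ]
[325.19521912 115.45816733] [313 103  25  26 251] [0.42798151 0.3040726  0.06      ] [0.42791894 0.30425624 0.06      ]Traceback (most recent call last):
  File "<stdin>", line 9, in <module>
  File "m.py", line 5, in cent
    n,l,s,ce=cv2.connectedComponentsWithStats(m); i=1+np.argmax(s[1:,4]); return ce[i],s[i]
                                                      ~~~~~~~~~^^^^^^^^^
    return _wrapfunc(a, 'argmax', axis=axis, out=out, **kwds)
    return bound(*args, **kwds)
ValueError: attempt to get argmax of an empty sequence
```

Both cameras, with the same grasp-to-camera bias cancelled, put the TCP target at (0.4255, 0.303). I move over the hole and down to just above it.

Call:
play_rows --targets '[[[0.033,0.002,0],[0,0,0],0],[[0.033,0.002,0],[0,0,0],0],[[0,0,0.03],[0,0,0],0],[[0,0,0.03],[0,0,0],0],[[0,0,0.018],[0,0,0],0]]'

```text
time_s: 20.5
tcp_pos: [0.4259, 0.301, 0.1362]
orientation: [3.133, 0.189, -0.005]
wrist_force: [-0.3, 0.1, -0.3]
opening: 0.195
finger_force: 30.0
```

Call:
play_rows --targets '[[[0,0,0],[0,0,0],0],[[0,0,0],[0,0,0],0],[[0,0,0],[0,0,0],0]]'

```text
time_s: 20.8
tcp_pos: [0.4271, 0.304, 0.1401]
orientation: [-3.134, -0.194, -0.003]
wrist_force: [1.0, -0.2, -0.7]
opening: 0.2
finger_force: 30.0
```

Run:
```python
from m import *
delta([.4255,.303,.1245],.125)
c=cap('scene','s9')
x,y=ctrl.read_state()['tcp_pos'][:2]; z=ctrl.read_state()['tcp_pos'][2]-.0645
print('tip pred',px(c,[x,y,z]),'handle base',px(c,[x,y,z+.048]),'hole',px(c,[.4247,.3033,.06]))
cap('wrist','w9')
```

```text
t 20.8 tcp [0.4271 0.304  0.1401] F [ 1.  -0.2 -0.7] open 0.2 ff 30.0
shift [-0.0018  0.0009  0.0156] turn [-0.0018 -0.0023 -0.0012]
tip pred (np.float64(390.8472706509049), np.float64(130.36648543246486)) handle base (np.float64(392.57654773494437), np.float64(118.0776007461355)) hole (np.float64(389.6324817278546), np.float64(133.9145974371944))
```

Call:
play_rows --targets '[[[-0.001,0.001,0],[0,0,0],0],[[0,0,0.006],[0,0,0],0],[[0,0,0.006],[0,0,0],0],[[0,0,0.006],[0,0,0],0],[[0,0,0],[0,0,0],0]]'

```text
time_s: 21.4
tcp_pos: [0.4247, 0.302, 0.1192]
orientation: [3.134, 0.195, -0.003]
wrist_force: [0.0, -0.1, -1.0]
opening: 0.203
finger_force: 30.0
```

```bash
python3 -c "
from h import *
delta([.4255,.303,.1085],.125)"
```

```text
t 21.4 tcp [0.4247 0.302  0.1192] F [ 0.  -0.1 -1. ] open 0.203 ff 30.0
shift [ 0.0009 -0.0009  0.0107] turn [ 0.0018  0.0021 -0.0009]
```

The tip is 5 mm inside with no contact force. Going down to the button.

Call:
play_rows --targets '[[[0.001,-0.001,0.003],[0,0,0],0],[[0,0,0.004],[0,0,0],0],[[0,0,0.004],[0,0,0],0],[[0,0,0.002],[0,0,0],0],[[0,0,0],[0,0,0],0]]'

```text
time_s: 21.9
tcp_pos: [0.4261, 0.3035, 0.1071]
orientation: [3.135, 0.195, -0.001]
wrist_force: [0.4, 0.3, -1.3]
opening: 0.202
finger_force: 30.0
```

Call:
play_rows --targets '[[[0,0,0.002],[0,0,0],0],[[0,0,0],[0,0,0],0]]'

```text
time_s: 22.1
tcp_pos: [0.4262, 0.3037, 0.1054]
orientation: [3.135, 0.195, -0.0]
wrist_force: [-1.0, -0.4, -0.4]
opening: 0.198
finger_force: 30.0
```

Call:
play_rows --targets '[[[0,0,0.002],[0,0,0],0],[[0,0,0],[0,0,0],0]]'

```text
time_s: 22.3
tcp_pos: [0.4265, 0.304, 0.1038]
orientation: [-3.135, -0.195, -0.001]
wrist_force: [0.1, -0.4, 2.4]
opening: 0.195
finger_force: 30.0
```

Call:
play_rows --targets '[[[0,0,0.002],[0,0,0],0],[[0,0,0],[0,0,0],0]]'

```text
time_s: 22.5
tcp_pos: [0.4265, 0.304, 0.1018]
orientation: [-3.135, -0.195, -0.001]
wrist_force: [0.1, -1.0, 2.3]
opening: 0.203
finger_force: 30.0
```

Call:
play_rows --targets '[[[0,0,0.002],[0,0,0],0],[[0,0,0],[0,0,0],0]]'

```text
time_s: 22.7
tcp_pos: [0.4265, 0.304, 0.0998]
orientation: [-3.135, -0.195, -0.001]
wrist_force: [-1.0, -0.0, 4.3]
opening: 0.201
finger_force: 30.0
```

Call:
play_rows --targets '[[[0,0,0.001],[0,0,0],0],[[0,0,0],[0,0,0],0]]'

```text
time_s: 22.9
tcp_pos: [0.4265, 0.304, 0.0988]
orientation: [-3.135, -0.195, -0.001]
wrist_force: [0.1, -0.4, 3.5]
opening: 0.203
finger_force: 30.0
```

Call:
play_rows --targets '[[[0,0,0.001],[0,0,0],0],[[0,0,0],[0,0,0],0]]'

```text
time_s: 23.1
tcp_pos: [0.4266, 0.3041, 0.0982]
orientation: [-3.135, -0.196, -0.001]
wrist_force: [-0.5, 0.0, 6.3]
opening: 0.197
finger_force: 30.0
```

Call:
play_rows --targets '[[[0,0,0.001],[0,0,0],0],[[0,0,0],[0,0,0],0]]'

```text
time_s: 23.3
tcp_pos: [0.4267, 0.3041, 0.0981]
orientation: [-3.135, -0.196, -0.002]
wrist_force: [-2.4, -1.0, 11.5]
opening: 0.194
finger_force: 30.0
```

The button is on its stop (travel ~6 mm, 11.5 N). I hold for half a second, check the blank by code, and hand in.

Call:
play_rows --targets '[[[0,0,0],[0,0,0],0],[[0,0,0],[0,0,0],0],[[0,0,0],[0,0,0],0],[[0,0,0],[0,0,0],0],[[0,0,0],[0,0,0],0]]'

```text
time_s: 23.8
tcp_pos: [0.4267, 0.3041, 0.0981]
orientation: [-3.135, -0.196, -0.002]
wrist_force: [-1.6, -1.0, 11.1]
opening: 0.201
finger_force: 30.0
```

Run:
```python
from m import *
c=cap('top','topE'); print(cent(c,(10,60,120),(28,200,255),308,172,40)); s=ctrl.read_state(); print(s['tcp_pos'],s['wrist_force'],s['finger_force'])
if 4<s['wrist_force'][2]<20: print(ctrl.hand_in())
```

```text
(array([308.42592593, 172.24259259]), array([285, 162,  47,  21, 540], dtype=int32))
[0.4267175  0.30410732 0.09809099] [-1.40850471 -0.73612202 11.48832745] 30.001491266302764
the job is handed in; nothing more can be done
None
```

I handed the job in at about 24 s with the blank against both stops and the gripped stylus holding the button on its stop at about 11 N; no pass or fail was returned.

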